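# Zero the indexing head and click it to the sixth division

### The arm

A 6-joint arm with a two-finger parallel gripper is mounted at the origin on the work surface. World frame = base frame: x ahead of the robot, y to its left, z up, the work surface at z = 0. Lengths are in mm, angles in rad, forces in N, time in s.
With the tool pointing down it reaches from about 300 to 775 mm from the base axis. Payload 14.6 kg.
Tool frame: the origin (TCP) lies where the fingers leave the gripper's body, on its centre line; the fingertips stand 97 mm ahead of it and the grasp point (between the pads) lies ahead of it (grip_depth is the z of the grasp point in the tool frame, in mm); z points along the fingers, y is the line along which they close (so a half turn about z gives the same grasp; the last joint's range is limited). The gripper opens to 94 mm and grips with 3 to 60 N. Pads are 16 mm wide; open, the fingers measure 119 mm over their backs; the gripper's body (75 mm by 177 mm) begins 78 mm behind the grasp point.
Start: joints at [1.115, 0.3, 1.521, -0, 1.321, -0.067], TCP at [208.49, 508.942, 302.646] pointing down, gripper open.
Joint ranges: [-3.03, 3.03], [-0.79, 2.21], [0.23, 2.52], [-1.04, 4.18], [0, 3.07], [-2.55, 2.55]. Speed limits (rad/s): [2.22, 2.22, 2.57, 3.14, 3.14, 3.14].

### API

Orientations are given as [roll, pitch, yaw] about the fixed x, y, z axes, in that order (R = Rz(yaw) Ry(pitch) Rx(roll)).
In Python, from cell import read_state, camera, sign_off, regions_of, spot_point, grip_depth gives the robot as it stands. The module is installed in compiled form; this text tells all that it offers.
- The arm moves only by the tool send_rows, never from a script. Its argument "series" is a list of rows, each a list of 3 entries, a list of its own where there are three numbers: the shift along the world's x, y, z in mm, then the turn about the world's z in degrees, then the closure, from -1 (fully open) to 1 (shut), so that 0 is half open. A call has 1 to 12 rows; each row shifts and turns the commanded pose from where the row before left it; what a row does not reach is not made up. A row lasts 1/10 s, in which the tool goes at most 50 mm and 8.59 degrees, less where a joint would pass 70% of its speed; a pose out of reach is approached as far as the arm can. A call is refused whole if a number of a shift passes 50 or a number of a turn 8.59, either way. A call with a gripper value outside its range is refused whole. The fingers move at their own pace and stop on an object; "squeeze" is the grip in N (left out, the last holds). Time passes only in rows, so rows that do not move let the fingers close. It gives the time, the measured TCP pose, the force, the opening and the grip force at its end, in the units of the state.
- read_state(): the state, without advancing time (a new reading comes with each control period).
- camera(name): name is "side" or "top" or "wrist"; returns a dict with "color" (384x512x3 uint8, blue, green, red), "fx", "fy", "cx", "cy" (pixels), "dist" ([k1, k2, p1, p2, k3] as OpenCV has them; the pictures are not rectified), "camera_from_world" (4x4, takes a point from world to camera coordinates). Camera axes: x right, y down, z forward; pixel columns grow to the right and rows downward; lengths in mm; the calibration is good to about 2 mm. A picture is of the moment at which its call begins. There is no depth.
- sign_off(): hands the job in; it is judged then, once.
Trained networks look in a picture, given as the dict that the camera call returned (one of the last four; its "shot" number tells which), for a name from the list of things; names that differ only in an ending like _2 or _b are one class to them, and where a whole thing is asked for, a point or a joint stands for the part that bears it (a point fixed in the world has none). Each returns a list of dicts, best first, with "confidence" (0 to 1); they miss things now and then, are a little off and sometimes report something else, mostly with a low value. They report only what shows in the picture. A call takes as long as a camera call.
- regions_of(thing, picture): "mask" (384x512 bool, what is visible of it).
- spot_point(thing, picture): "point" ([x, y, z] in mm, in the coordinates of the camera as it stood for that picture, good to about 4 mm: a listed point, or the origin of a listed thing).
The state is a dict: "clock": time; "joints": joint angles; "qd": joint speeds; "effort": joint torques, N m; "eef_pos": TCP position; "eef_rot": TCP orientation; "wrist_force": force on the tool from outside, world axes, zero at the start; "moment": the same for the moment, N m; "finger_gap": finger opening in mm; "finger_force": force on a finger pad.
Only numpy, scipy, OpenCV 4.12 (cv2) and the standard library are available. Lean on these libraries where they do the work, as an engineer would, in place of code of your own. Each camera call takes 0.05 s, during which the arm holds its last target. There are 200 camera calls.

### The job

The indexing head carries a brass great wheel that must stand at its sixth division. Push the knob gently down until you feel its bottom, which frees it and, keeping it down, turn it back anticlockwise past the zero click until it bears against its zero stop for a moment; then, pushing down again, turn it clockwise exactly six clicks without running past the sixth, and let it spring fully up so that it locks there. Never force the knob hard against its bottom, its zero stop or its lock, and leave the cup, the jar and the gauge where they stand.

Things in the scene. Friction and masses are not known exactly. Their poses are not given: they have to be found in the camera images.
- head: Indexing head, fixed: grey block 130 x 130 mm on a foot plate 150 x 170 mm; block top 44 mm above this origin, which lies under the knob's vertical axis, z up, 0 to 6 mm above the bench (packed up differently each time). Ten steel studs 20 degrees apart round the knob mark the divisions: zero is the longer bar on the head's own -x side; first to ninth follow clockwise seen from above.
- knob: Sprung knob carrier; moves up and down, does not turn. Origin on the knob's axis at the underside of the great wheel, 61 mm above the head's origin when up. It starts down at 4 N, plus 0.4 N per mm, to a firm bottom 3.3 to 15.3 mm down (5.3 to 10 N), different each time and unseen; only in the last 1.8 mm can it be turned. 13 N rests it there; go slowly. Let go, it springs up and locks.
- dial (a joint): Turn of wing, skirt and great wheel, rad, growing clockwise seen from above. 0 is the zero division; click-stops lie 0.349 rad (20 degrees) apart, the sixth at 2.094. The zero stop is met 0.09 rad beyond zero (at -0.09), against the click's spring, so let go it returns to 0. At the start it rests in the first, second or third division. Resistance peaks at about 0.17 N m between clicks.
- collar: Dark ring under the great wheel on the head's top, with the inner bottom, lock and zero stop (18 mm from the axis) that the knob bears on; these take 24 N at most. Pinched with about 14 N on each side and pressed, the wing follows the fingers with a lag of up to 0.15 rad at a click; near the stop turn in small steps: some 0.1 rad too far is already too hard.
- grip (a point): Middle of the dark wing to pinch (50 mm long, 12 thick, 28 high), on the axis. The wing stands on a flat steel skirt disc (68 mm across) that fingertips can press; skirt top 14 mm below this point, 70 mm above the head's origin when up. Under it the great wheel, 84 mm across. x along the wing, y across it; at joint value 0 the axes are the head's, at q turned by -q about z.
- pointer (a point): Tip of the pointer nose, a small dark bar in line with the wing (on the grip's -x side), 50 mm from the knob's axis, over the studs' inner ends; shows the division.
- cup_mid (a point): Chipped white porcelain cup of steel collets, 74 mm across, 62 mm high, standing loose; this point is half-way up on its axis. To be left alone.
- jar_mid (a point): Squat amber glass jar with a brass lid, 72 mm across, 68 mm high, standing loose; this point is half-way up on its axis. To be left alone.
- gauge_mid (a point): Nickel-plated arbor gauge, 110 x 36 mm, 62 mm high, standing loose; this point is half-way up over the middle of its foot. To be left alone.

How it is judged (in metres and radians):
On the way:
1. the dial has been turned back on to its zero stop (value of joint dial below -0.055 rad), for 0.2 s.
At the end, for the whole second after the job is handed in: The dial rests in the sixth division (joint value 2.094, within 0.09 rad), still, and the knob is fully up again (within 1 mm) (value of joint dial between 2 and 2.19 rad and z of knob in the frame of head above 0.06 m and not (velocity of joint dial above 0.1 rad/s) and velocity of joint dial above -0.1 rad/s); the robot touches nothing.
It fails at once if the knob is forced against its bottom, zero stop or lock with more than 24 N (contact force between knob and collar above 24 N).
It fails at once if the dial runs past the sixth division (half-way to the seventh) (value of joint dial above 2.27 rad).
It fails at once if the cup, jar or gauge is shifted by more than 15 mm (distance of any of cup_mid, jar_mid, gauge_mid from where it was at the start of the episode above 0.015 m).
It also fails if it takes over 72 s, if anything falls off the work surface, if the arm or the gripper's body presses on something with over 40 N, if the wrist force passes 120 N, or if a joint passes its speed limit or range.

## Working session

There is one attempt and no reset: what is moved stays moved. The work goes in short steps, Python scripts to look and compute and a tool call to move; the robot and the scene stay as the last step left them, time stands still between calls to the robot, and variables do not carry over. Pictures are saved under pics/ and viewed, at most 10 in all, crops included, and the job is handed in when it is done.

Besides the shell and the picture viewer there is one more tool, called in YAML: its name, and indented under it one key for each argument. send_rows: Moves the arm, as the interface text tells. Its arguments: {"type":"object","properties":{"series":{"type":"array"},"squeeze":{"type":"number"}},"required":["series"]}

```bash
mkdir -p pics; cat > h.py <<'E'
import numpy as np, cv2
from cell import *
def w(pic,p):
    M=np.array(pic["camera_from_world"]); return np.linalg.inv(M)[:3]@np.r_[p,1]
def px(pic,p):
    M=np.array(pic["camera_from_world"]); K=np.array([[pic["fx"],0,pic["cx"]],[0,pic["fy"],pic["cy"]],[0,0,1.]])
    q,_=cv2.projectPoints(np.array([p],float),cv2.Rodrigues(M[:3,:3])[0],M[:3,3],K,np.array(pic["dist"],float)); return q[0,0]
def spots(cam,names):
    pic=camera(cam)
    for n in names:
        for r in spot_point(n,pic)[:2]:
            print(cam,n,round(r["confidence"],2),w(pic,r["point"]).round(1))
    return pic
E
python3 - <<'E'
from h import *
print(read_state(),grip_depth)
ims=[]
for c in("top","side"):
    p=spots(c,["head","knob","grip","pointer","cup_mid","jar_mid","gauge_mid"]); ims.append(p["color"])
cv2.imwrite("pics/a.png",cv2.resize(np.vstack(ims),None,fx=.78,fy=.78) if 0 else np.vstack(ims)[:, :][:768][::1] if 0 else cv2.resize(np.hstack(ims),(800,300)))
cv2.imwrite("pics/b.png",ims[0])
E
```

```text
{'clock': 0.0, 'joints': array([ 1.11540259e+00,  3.00457114e-01,  1.52159586e+00, -5.88300198e-06,
        1.32071473e+00, -6.66275156e-02]), 'qd': array([ 0.00157694, -0.00102997, -0.00026556, -0.00054472,  0.00079453,
        0.00028492]), 'effort': array([-2.50358744e-04, -5.31824684e+01, -3.52726972e+01,  7.07186619e-02,
        2.46373558e-02, -2.94695084e-06]), 'eef_pos': array([208.42328798, 508.80702792, 302.08769029]), 'eef_rot': array([-3.14041983e+00, -7.25473445e-05,  2.75282785e+00]), 'wrist_force': array([-0.71209764, -0.22248773, -0.32110874]), 'moment': array([ 0.00156203, -0.00346689, -0.0026933 ]), 'finger_force': 0.0, 'finger_gap': 94.14025874603061} 78.39999999999999
top head 0.73 [572.1 -12.3   0.8]
top knob 0.56 [566.3 -14.6  64. ]
top grip 0.84 [567.8 -17.8  86.7]
top grip 0.34 [696.   81.7  27.5]
top pointer 0.61 [526.9  15.9  67.7]
top cup_mid 0.62 [474.6 157.2  34.5]
top cup_mid 0.51 [ 697.7 -172.1   31.7]
top jar_mid 0.83 [ 695.6 -171.9   34.8]
top gauge_mid 0.79 [699.6  81.7  28.2]
side head 0.94 [565.  -10.8   4. ]
side knob 0.66 [566.2 -13.5  58. ]
side grip 0.77 [567.1 -11.4  84.3]
side pointer 0.8 [525.2  13.2  69.3]
side cup_mid 0.83 [470.1 163.7  28.4]
side cup_mid 0.44 [ 695.6 -166.9   36.9]
side jar_mid 0.75 [ 698.1 -166.    36. ]
side jar_mid 0.57 [696.6  86.3  31.6]
side gauge_mid 0.86 [697.   82.5  30.4]
```

View pics/a.png

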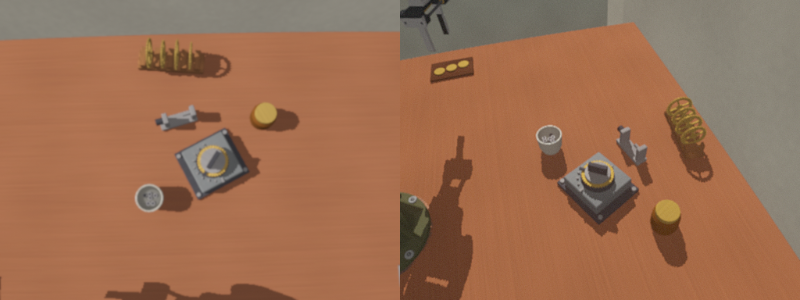

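The top view (left) shows the head at about (212,162), the cup at (149,198), the jar at (264,116) and the gauge at (178,118). The knob's wing points towards lower left. I'm moving above it.

send_rows:
  series:
    - [[25,-40,0],0,-1]
    - [[25,-40,0],0,-1]
    - [[25,-40,0],0,-1]
    - [[25,-40,0],0,-1]
    - [[25,-40,0],0,-1]
    - [[25,-40,0],0,-1]
    - [[25,-40,0],0,-1]
    - [[25,-40,0],0,-1]
    - [[25,-40,0],0,-1]
    - [[25,-40,0],0,-1]
    - [[25,-40,0],0,-1]
    - [[25,-40,0],0,-1]

```text
clock: 2.0
eef_pos: [509.2, 27.0, 302.8]
eef_rot: [3.141, 0.0, 2.753]
wrist_force: [-0.6, 0.5, 0.5]
finger_gap: 93.9
finger_force: 0.0
```

send_rows:
  series:
    - [[28,-21,0],0,-1]
    - [[15,-11,0],0,-1]
    - [[0,0,0],0,-1]
    - [[0,0,0],0,-1]
    - [[0,0,0],0,-1]

```text
clock: 2.5
eef_pos: [550.9, -2.3, 302.8]
eef_rot: [3.142, -0.0, 2.754]
wrist_force: [0.7, 0.5, 0.2]
finger_gap: 93.5
finger_force: 0.0
```

```bash
python3 - <<'E'
from h import *
s=read_state();print(s["clock"],s["joints"].round(3),s["eef_pos"].round(1),s["eef_rot"].round(3),s["wrist_force"].round(2))
p=spots("wrist",["head","knob","grip","pointer","cup_mid","gauge_mid"])
cv2.imwrite("pics/c.png",p["color"]);M=np.array(p["camera_from_world"]);print(M.round(2))
E
```

```text
2.5 [-0.071  0.302  1.518  0.     1.322 -1.253] [550.9  -2.3 302.8] [ 3.142 -0.     2.754] [0.67 0.55 0.18]
wrist head 0.57 [563.6 -10.3   1.5]
wrist knob 0.97 [570.7 -10.9  62.2]
wrist knob 0.51 [695.3  76.7  34.8]
wrist grip 0.73 [568.1  -6.2  84.5]
wrist pointer 0.61 [526.8  17.7  68.2]
wrist cup_mid 0.64 [477.2 160.2  33.9]
wrist gauge_mid 0.69 [696.8  83.4  35.3]
[[ 3.8000e-01  9.3000e-01  0.0000e+00 -2.0627e+02]
 [ 8.9000e-01 -3.6000e-01  2.7000e-01 -5.1974e+02]
 [ 2.5000e-01 -1.0000e-01 -9.6000e-01  2.5506e+02]
 [ 0.0000e+00  0.0000e+00  0.0000e+00  1.0000e+00]]
```

View pics/c.png

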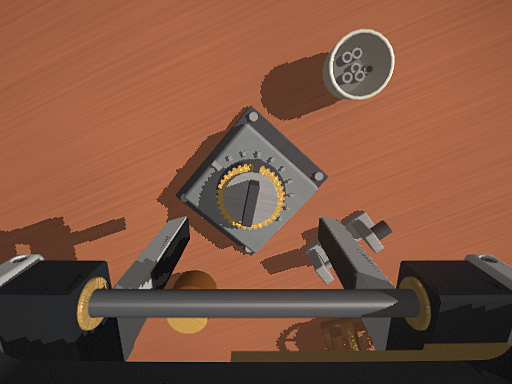

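```bash
python3 - <<'E'
from h import *
p=camera("wrist")
def rect(z,c=(568,-12),half=65,s=5):
    n=int(2*half*s); j,i=np.meshgrid(np.arange(n),np.arange(n))
    P=np.stack([c[0]+half-i/s,c[1]+half-j/s,np.full(i.shape,z)],-1).reshape(-1,3).astype(float)
    M=np.array(p["camera_from_world"]);K=np.array([[p["fx"],0,p["cx"]],[0,p["fy"],p["cy"]],[0,0,1.]])
    q,_=cv2.projectPoints(P,cv2.Rodrigues(M[:3,:3])[0],M[:3,3],K,np.array(p["dist"],float))
    q=q.reshape(n,n,2).astype(np.float32);return cv2.remap(p["color"],q[...,0],q[...,1],cv2.INTER_CUBIC)
a=rect(66);b=rect(99)
hsv=cv2.cvtColor(a,cv2.COLOR_BGR2HSV);m=cv2.inRange(hsv,(15,110,100),(35,255,255))
n,l,st,ce=cv2.connectedComponentsWithStats(cv2.morphologyEx(m,cv2.MORPH_CLOSE,np.ones((15,15))))
k=1+st[1:,4].argmax();pts=np.argwhere(l==k)[:,::-1].astype(np.int32);(cx,cy),r=cv2.minEnclosingCircle(pts)
print("wheel",568+65-cy/5,-12+65-cx/5,r/5, cv2.fitEllipse(cv2.convexHull(pts)))
cv2.imwrite("pics/d.png",cv2.resize(np.hstack([a,b]),(800,400)))
E
```

```text
wheel 566.9400085449219 -12.797595214843753 43.80397033691406 ((327.981689453125, 330.0386657714844), (432.58428955078125, 436.04937744140625), 24.840970993041992)
```

View pics/d.png

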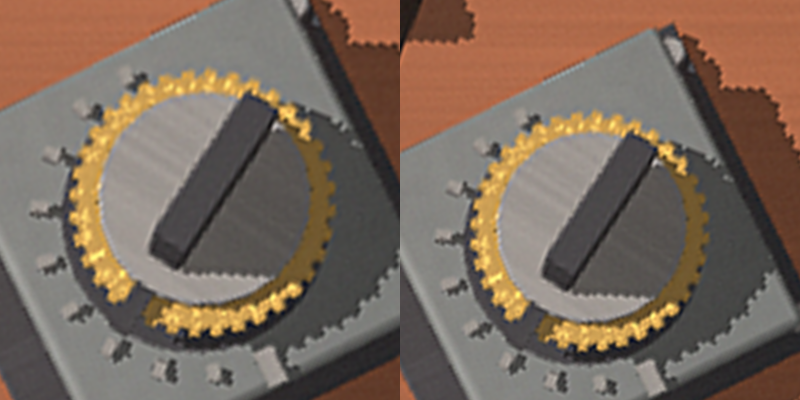

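The rectified wrist view (left half) shows the zero bar at (272,366), so the head's yaw is about 22.5°. The pointer is at (130,315), beside the third stud. The axis is near (567,-12.6) and the wing lies at about 144°.

send_rows:
  series:
    - [[6,-4,-20],-5,-1]
    - [[6,-4,-40],-5,-1]
    - [[4.5,-2.3,-30],-4,-1]
    - [[0,0,-18],0,-1]
    - [[0,0,-8],0,-1]
    - [[0,0,0],0,-1]
    - [[0,0,0],0,-1]
    - [[0,0,0],0,-1]
  squeeze: 14

```text
clock: 3.7
eef_pos: [568.4, -13.3, 187.9]
eef_rot: [3.141, 0.002, 2.509]
wrist_force: [-0.8, 0.4, 0.6]
finger_gap: 93.9
finger_force: 0.0
```

```bash
python3 - <<'E'
from h import *
s=read_state();print(s["clock"],s["joints"].round(3),s["eef_pos"].round(1),np.degrees(s["eef_rot"]).round(1),s["wrist_force"].round(2),s["moment"].round(3))
p=spots("wrist",["knob","grip","pointer"]);q=spots("side",["grip","pointer"])
c=px(q,[567,-12,85]).astype(int)
b=q["color"][c[1]-70:c[1]+70,c[0]-70:c[0]+70]
cv2.imwrite("pics/e.png",np.hstack([cv2.resize(p["color"],(480,360)),cv2.resize(b,(320,360))]))
E
```

```text
3.7 [-0.088  0.457  1.587 -0.     1.095 -1.026] [568.4 -13.3 187.9] [1.799e+02 1.000e-01 1.437e+02] [-0.84  0.45  0.56] [0.006 0.006 0.03 ]
wrist knob 0.88 [569.4  -8.9  64.3]
wrist grip 0.74 [569.  -10.   87.2]
wrist pointer 0.91 [526.7  14.5  69.9]
side grip 0.6 [563.4 -13.2  89.9]
side pointer 0.73 [526.2  10.8  69.5]
```

View pics/e.png

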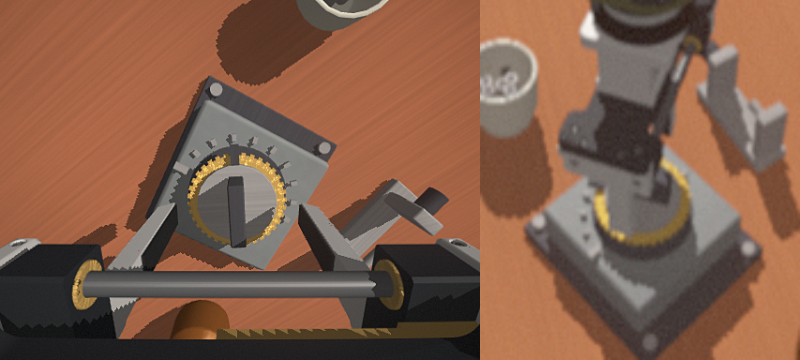

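The wrist view shows the wing upright at (236,212), centred and square between the fingers. I'm lowering and pinching.

send_rows:
  series:
    - [[0,0,-7],0,-1]
    - [[0,0,-5],0,-0.2]
    - [[0,0,-2],0,0.4]
    - [[0,0,0],0,0.5]
    - [[0,0,0],0,0.5]
    - [[0,0,0],0,0.5]
    - [[0,0,0],0,0.6]
    - [[0,0,0],0,0.6]

```text
clock: 4.85
eef_pos: [568.0, -13.4, 172.7]
eef_rot: [3.142, 0.0, 2.508]
wrist_force: [0.1, -0.1, -0.6]
finger_gap: 41.4
finger_force: 0.0
```

send_rows:
  series:
    - [[0,0,0],0,0.8]
    - [[0,0,0],0,1]
    - [[0,0,0],0,1]
    - [[0,0,0],0,1]
    - [[0,0,0],0,1]
  squeeze: 14

```text
clock: 5.35
eef_pos: [567.9, -13.5, 172.7]
eef_rot: [-3.141, -0.0, 2.509]
wrist_force: [-2.5, -3.3, 1.7]
finger_gap: 12.5
finger_force: 13.8
```

```bash
cat > s.py <<'E'
from h import *
s=read_state();print(s["clock"],"j6",s["joints"][5].round(3),s["eef_pos"].round(2),"yaw",np.degrees(s["eef_rot"][2]).round(2),"F",s["wrist_force"].round(2),"M",s["moment"].round(3),"gap",round(s["finger_gap"],1),round(s["finger_force"],1))
E
python3 s.py
```

```text
5.35 j6 -1.026 [567.87 -13.54 172.65] yaw 143.73 F [-2.55 -3.34  1.72] M [-0.547  0.484  0.138] gap 12.5 13.8
```

send_rows:
  series:
    - [[-0.6,-0.8,-1],0,1]
    - [[0,0,-1],0,1]
    - [[0,0,0],0,1]
    - [[0,0,0],0,1]

```text
clock: 5.75
eef_pos: [567.7, -13.9, 170.9]
eef_rot: [3.141, 0.001, 2.509]
wrist_force: [1.5, 5.7, 5.6]
finger_gap: 12.0
finger_force: 13.8
```

```bash
python3 s.py
```

```text
5.75 j6 -1.027 [567.66 -13.86 170.92] yaw 143.73 F [1.5  5.74 5.64] M [ 0.9   -0.281  0.146] gap 12.0 13.8
```

send_rows:
  series:
    - [[0.2,0.5,-0.4],0,1]
    - [[0,0,-0.4],0,1]
    - [[0,0,-0.4],0,1]
    - [[0,0,0],0,1]

```text
clock: 6.15
eef_pos: [567.7, -13.7, 169.5]
eef_rot: [3.141, 0.0, 2.508]
wrist_force: [0.8, 2.9, 5.0]
finger_gap: 12.2
finger_force: 13.8
```

send_rows:
  series:
    - [[0,0,-0.4],0,1]
    - [[0,0,-0.4],0,1]
    - [[0,0,0],0,1]

```text
clock: 6.45
eef_pos: [567.7, -13.7, 168.7]
eef_rot: [3.141, 0.0, 2.508]
wrist_force: [1.3, 2.1, 6.4]
finger_gap: 12.2
finger_force: 13.8
```

send_rows:
  series:
    - [[0,0,-0.4],0,1]
    - [[0,0,-0.4],0,1]
    - [[0,0,0],0,1]

```text
clock: 6.75
eef_pos: [567.7, -13.7, 168.0]
eef_rot: [3.141, 0.0, 2.508]
wrist_force: [1.0, 2.4, 6.1]
finger_gap: 12.5
finger_force: 13.9
```

send_rows:
  series:
    - [[0,0,-0.3],0,1]
    - [[0,0,-0.3],0,1]
    - [[0,0,0],0,1]

```text
clock: 7.05
eef_pos: [567.7, -13.8, 167.4]
eef_rot: [3.141, 0.0, 2.508]
wrist_force: [0.2, 1.7, 5.8]
finger_gap: 12.4
finger_force: 13.8
```

```bash
python3 s.py
```

```text
7.05 j6 -1.026 [567.72 -13.76 167.41] yaw 143.72 F [0.21 1.72 5.8 ] M [ 0.41  -0.083  0.134] gap 12.4 13.8
```

send_rows:
  series:
    - [[0,0,-0.3],0,1]
    - [[0,0,-0.3],0,1]
    - [[0,0,0],0,1]

```text
clock: 7.35
eef_pos: [567.7, -13.7, 166.8]
eef_rot: [3.141, 0.0, 2.508]
wrist_force: [0.3, 2.1, 5.5]
finger_gap: 12.3
finger_force: 13.9
```

send_rows:
  series:
    - [[0,0,-0.3],0,1]
    - [[0,0,0],0,1]

```text
clock: 7.55
eef_pos: [567.7, -13.7, 166.5]
eef_rot: [3.141, 0.0, 2.508]
wrist_force: [1.0, 2.2, 5.3]
finger_gap: 12.3
finger_force: 13.9
```

send_rows:
  series:
    - [[0,0,-0.3],0,1]
    - [[0,0,-0.3],0,1]
    - [[0,0,0],0,1]

```text
clock: 7.85
eef_pos: [567.7, -13.7, 166.0]
eef_rot: [3.141, 0.001, 2.508]
wrist_force: [1.3, 2.0, 6.8]
finger_gap: 12.3
finger_force: 13.8
```

send_rows:
  series:
    - [[0,0,-0.3],0,1]
    - [[0,0,0],0,1]

```text
clock: 8.05
eef_pos: [567.7, -13.7, 165.7]
eef_rot: [3.141, 0.001, 2.508]
wrist_force: [0.8, 2.4, 6.1]
finger_gap: 12.0
finger_force: 13.9
```

```bash
python3 s.py;python3 - <<'E'
from h import *
for i in range(2): spots("top",["knob","grip"]);spots("side",["knob","pointer"])
E
```

```text
8.05 j6 -1.026 [567.73 -13.75 165.71] yaw 143.72 F [0.8  2.44 6.14] M [ 0.318 -0.094  0.101] gap 12.0 13.9
top knob 0.54 [564.3 -12.7  53.4]
top grip 0.43 [566.2 -18.8  80. ]
side pointer 0.65 [526.8  14.6  61.4]
top knob 0.51 [565.2 -16.1  56.9]
top grip 0.62 [568.9 -15.   77.8]
side knob 0.84 [564.8 -14.4  54. ]
side pointer 0.9 [529.   13.5  63.4]
```

send_rows:
  series:
    - [[0,0,-0.3],0,1]
    - [[0,0,-0.3],0,1]
    - [[0,0,-0.2],0,1]
    - [[0,0,0],0,1]

```text
clock: 9.05
eef_pos: [567.7, -13.7, 164.9]
eef_rot: [3.141, 0.001, 2.508]
wrist_force: [0.7, 1.5, 7.8]
finger_gap: 12.2
finger_force: 13.9
```

send_rows:
  series:
    - [[0,0,-0.3],0,1]
    - [[0,0,-0.3],0,1]
    - [[0,0,0],0,1]

```text
clock: 9.35
eef_pos: [567.7, -13.7, 164.3]
eef_rot: [3.141, 0.001, 2.508]
wrist_force: [0.8, 2.9, 7.4]
finger_gap: 12.2
finger_force: 13.9
```

send_rows:
  series:
    - [[0,0,-0.3],0,1]
    - [[0,0,-0.3],0,1]
    - [[0,0,0],0,1]

```text
clock: 9.65
eef_pos: [567.7, -13.7, 163.7]
eef_rot: [3.141, 0.001, 2.508]
wrist_force: [-0.1, 2.4, 7.2]
finger_gap: 12.5
finger_force: 13.9
```

send_rows:
  series:
    - [[0,0,-0.3],0,1]
    - [[0,0,-0.3],0,1]
    - [[0,0,0],0,1]

```text
clock: 9.95
eef_pos: [567.8, -13.8, 163.2]
eef_rot: [3.141, 0.001, 2.508]
wrist_force: [-0.2, 2.8, 7.3]
finger_gap: 12.3
finger_force: 13.9
```

send_rows:
  series:
    - [[0,0,-0.3],0,1]
    - [[0,0,-0.3],0,1]
    - [[0,0,0],0,1]

```text
clock: 10.25
eef_pos: [567.7, -13.8, 162.6]
eef_rot: [3.141, 0.001, 2.508]
wrist_force: [0.2, 2.4, 7.0]
finger_gap: 11.9
finger_force: 13.9
```

send_rows:
  series:
    - [[0,0,-0.3],0,1]
    - [[0,0,-0.3],0,1]
    - [[0,0,0],0,1]

```text
clock: 10.55
eef_pos: [567.8, -13.8, 162.0]
eef_rot: [3.141, 0.001, 2.508]
wrist_force: [0.3, 2.9, 8.2]
finger_gap: 11.9
finger_force: 13.9
```

send_rows:
  series:
    - [[0,0,-0.3],0,1]
    - [[0,0,-0.3],0,1]
    - [[0,0,0],0,1]

```text
clock: 10.85
eef_pos: [567.7, -13.7, 161.4]
eef_rot: [3.141, 0.001, 2.508]
wrist_force: [-0.3, 1.9, 8.2]
finger_gap: 12.3
finger_force: 13.8
```

send_rows:
  series:
    - [[0,0,-0.3],0,1]
    - [[0,0,-0.3],0,1]
    - [[0,0,0],0,1]

```text
clock: 11.15
eef_pos: [567.7, -13.8, 160.8]
eef_rot: [3.141, 0.001, 2.508]
wrist_force: [-0.5, 2.3, 8.7]
finger_gap: 12.3
finger_force: 13.8
```

send_rows:
  series:
    - [[0,0,-0.3],0,1]
    - [[0,0,-0.3],0,1]
    - [[0,0,0],0,1]

```text
clock: 11.45
eef_pos: [567.7, -13.8, 160.3]
eef_rot: [3.141, 0.001, 2.508]
wrist_force: [-0.2, 2.8, 9.9]
finger_gap: 12.6
finger_force: 13.9
```

send_rows:
  series:
    - [[0,0,-0.3],0,1]
    - [[0,0,0],0,1]

```text
clock: 11.65
eef_pos: [567.7, -13.8, 160.0]
eef_rot: [3.141, 0.001, 2.508]
wrist_force: [-0.5, 2.0, 10.0]
finger_gap: 12.4
finger_force: 13.9
```

send_rows:
  series:
    - [[0,0,-0.3],0,1]
    - [[0,0,0],0,1]

```text
clock: 11.85
eef_pos: [567.7, -13.8, 159.7]
eef_rot: [3.141, 0.001, 2.508]
wrist_force: [-1.1, 2.3, 9.4]
finger_gap: 12.1
finger_force: 13.9
```

send_rows:
  series:
    - [[0,0,-0.3],0,1]
    - [[0,0,-0.3],0,1]
    - [[0,0,0],0,1]

```text
clock: 12.15
eef_pos: [567.7, -13.8, 159.1]
eef_rot: [3.141, 0.001, 2.508]
wrist_force: [-0.6, 3.1, 10.8]
finger_gap: 12.2
finger_force: 13.9
```

send_rows:
  series:
    - [[0,0,-0.3],0,1]
    - [[0,0,0],0,1]
    - [[0,0,0],0,1]

```text
clock: 12.45
eef_pos: [567.7, -13.8, 158.9]
eef_rot: [3.141, 0.001, 2.508]
wrist_force: [-0.7, 2.1, 9.3]
finger_gap: 12.2
finger_force: 13.9
```

```bash
python3 s.py
```

```text
12.45 j6 -1.026 [567.75 -13.77 158.86] yaw 143.72 F [-0.74  2.11  9.3 ] M [0.475 0.211 0.145] gap 12.2 13.9
```

send_rows:
  series:
    - [[0,0,-0.3],0,1]
    - [[0,0,-0.2],0,1]
    - [[0,0,0],0,1]

```text
clock: 12.75
eef_pos: [567.8, -13.8, 158.3]
eef_rot: [3.141, 0.001, 2.508]
wrist_force: [-0.3, 2.7, 10.2]
finger_gap: 12.5
finger_force: 13.9
```

send_rows:
  series:
    - [[0,0,-0.3],0,1]
    - [[0,0,-0.2],0,1]
    - [[0,0,0],0,1]

```text
clock: 13.05
eef_pos: [567.8, -13.8, 158.0]
eef_rot: [3.141, 0.001, 2.508]
wrist_force: [-1.5, 1.5, 10.7]
finger_gap: 12.6
finger_force: 13.9
```

send_rows:
  series:
    - [[0,0,-0.3],0,1]
    - [[0,0,0],0,1]
    - [[0,0,0],0,1]

```text
clock: 13.35
eef_pos: [567.8, -13.8, 157.9]
eef_rot: [3.141, 0.001, 2.508]
wrist_force: [-3.1, 1.5, 14.0]
finger_gap: 12.0
finger_force: 13.8
```

send_rows:
  series:
    - [[0,0,0],2,1]
    - [[0,0,0],2,1]
    - [[0,0,0],2,1]
    - [[0,0,0],0,1]

```text
clock: 13.75
eef_pos: [567.8, -13.8, 157.8]
eef_rot: [3.141, 0.001, 2.614]
wrist_force: [-1.5, 1.7, 13.9]
finger_gap: 12.2
finger_force: 14.0
```

```bash
python3 s.py
```

```text
13.75 j6 -1.132 [567.79 -13.75 157.82] yaw 149.78 F [-1.53  1.71 13.88] M [ 0.376  0.339 -0.095] gap 12.2 14.0
```

send_rows:
  series:
    - [[0,0,0],2,1]
    - [[0,0,0],2,1]
    - [[0,0,0],0,1]

```text
clock: 14.05
eef_pos: [567.8, -13.7, 157.8]
eef_rot: [3.141, 0.001, 2.684]
wrist_force: [-1.9, 2.4, 11.3]
finger_gap: 12.2
finger_force: 14.0
```

```bash
python3 s.py; python3 - <<'E'
from h import *
p=spots("side",["pointer"]);p=spots("wrist",["pointer","grip"])
cv2.imwrite("pics/f.png",p["color"])
E
```

```text
14.05 j6 -1.202 [567.79 -13.72 157.84] yaw 153.78 F [-1.91  2.41 11.29] M [ 0.594  0.41  -0.059] gap 12.2 14.0
side pointer 0.7 [523.2   8.9  53.7]
side pointer 0.59 [ 5.647e+02 -1.210e+01 -1.000e-01]
wrist pointer 0.9 [524.    8.7  54.6]
wrist grip 0.77 [567.8  -9.5  73.2]
```

View pics/f.png

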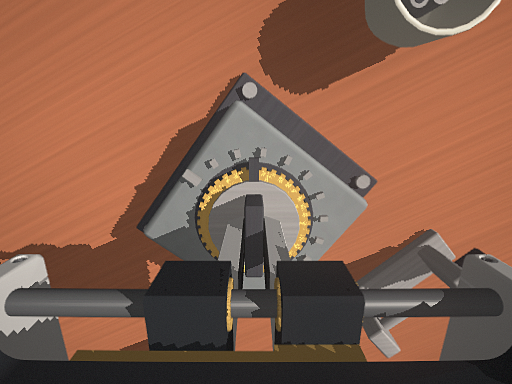

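The pointer, at (253,165), now sits between studs 3 and 2, so the dial is turning with the tool. The zero bar is at (190,178).

send_rows:
  series:
    - [[0,0,-0.1],3,1]
    - [[0,0,0],3,1]
    - [[0,0,0],3,1]
    - [[0,0,0],3,1]
    - [[0,0,0],3,1]
    - [[0,0,0],0,1]

```text
clock: 14.9
eef_pos: [567.8, -13.6, 157.8]
eef_rot: [3.141, 0.001, 2.946]
wrist_force: [-2.2, 4.0, 12.0]
finger_gap: 12.0
finger_force: 14.0
```

```bash
python3 s.py
```

```text
14.9 j6 -1.464 [567.85 -13.64 157.81] yaw 168.81 F [-2.17  4.01 12.  ] M [ 0.898  0.391 -0.124] gap 12.0 14.0
```

send_rows:
  series:
    - [[-0.1,0.3,0],3,1]
    - [[0,0,0],3,1]
    - [[0,0,0],3,1]
    - [[0,0,0],3,1]
    - [[0,0,0],3,1]
    - [[0,0,0],0,1]

```text
clock: 15.5
eef_pos: [567.8, -13.4, 157.8]
eef_rot: [-3.141, 0.001, -3.075]
wrist_force: [-1.7, 3.6, 11.0]
finger_gap: 11.8
finger_force: 14.0
```

```bash
python3 s.py
```

```text
15.5 j6 -1.726 [567.78 -13.43 157.81] yaw -176.17 F [-1.68  3.64 10.98] M [0.64  0.413 0.186] gap 11.8 14.0
```

send_rows:
  series:
    - [[0,0,0],3,1]
    - [[0,0,0],3,1]
    - [[0,0,0],3,1]
    - [[0,0,0],3,1]
    - [[0,0,0],0,1]

```text
clock: 16.0
eef_pos: [567.8, -13.4, 157.8]
eef_rot: [-3.141, 0.001, -2.866]
wrist_force: [-2.1, 2.9, 12.1]
finger_gap: 12.1
finger_force: 14.0
```

```bash
python3 s.py
```

```text
16.0 j6 -1.935 [567.77 -13.39 157.81] yaw -164.18 F [-2.05  2.91 12.13] M [0.779 0.308 0.017] gap 12.1 14.0
```

send_rows:
  series:
    - [[0,0,0],2,1]
    - [[0,0,0],2,1]
    - [[0,0,0],2,1]
    - [[0,0,0],2,1]
    - [[0,0,0],0,1]
    - [[0,0,0],0,1]

```text
clock: 16.6
eef_pos: [567.7, -13.3, 157.8]
eef_rot: [-3.141, 0.001, -2.727]
wrist_force: [-1.1, 2.6, 14.8]
finger_gap: 11.9
finger_force: 14.0
```

```bash
python3 s.py; python3 - <<'E'
from h import *
for i in range(2): spots("side",["pointer"]);spots("wrist",["pointer","grip"])
E
```

```text
16.6 j6 -2.073 [567.72 -13.27 157.8 ] yaw -156.27 F [-1.13  2.6  14.77] M [0.701 0.313 0.064] gap 11.9 14.0
side pointer 0.8 [527.  -33.6  54.3]
wrist pointer 0.84 [520.4 -34.3  53.9]
wrist grip 0.59 [568.1  -3.3  74. ]
side pointer 0.71 [524.3 -33.9  54.7]
side pointer 0.24 [ 695.  -168.4   37.4]
wrist pointer 0.97 [521.9 -34.9  56.2]
```

send_rows:
  series:
    - [[0,0,0],1,1]
    - [[0,0,0],1,1]
    - [[0,0,0],1,1]
    - [[0,0,0],0,1]

```text
clock: 17.5
eef_pos: [567.7, -13.3, 157.8]
eef_rot: [-3.141, 0.001, -2.675]
wrist_force: [-1.3, 4.0, 12.5]
finger_gap: 11.8
finger_force: 14.0
```

```bash
python3 s.py
```

```text
17.5 j6 -2.126 [567.74 -13.28 157.79] yaw -153.25 F [-1.31  4.02 12.47] M [0.825 0.386 0.01 ] gap 11.8 14.0
```

send_rows:
  series:
    - [[0,0,0],1,1]
    - [[0,0,0],1,1]
    - [[0,0,0],0,1]

```text
clock: 17.8
eef_pos: [567.8, -13.3, 157.8]
eef_rot: [-3.141, 0.001, -2.64]
wrist_force: [-1.2, 4.5, 11.4]
finger_gap: 12.0
finger_force: 14.0
```

```bash
python3 s.py;  python3 - <<'E'
from h import *
for i in range(2): spots("side",["pointer"]);spots("wrist",["pointer","grip"])
E
```

```text
17.8 j6 -2.161 [567.76 -13.28 157.79] yaw -151.26 F [-1.23  4.49 11.4 ] M [ 0.935  0.286 -0.125] gap 12.0 14.0
side pointer 0.82 [525.4 -38.4  54.8]
wrist pointer 0.72 [524.3 -36.1  54.1]
wrist grip 0.67 [570.5  -7.3  73.3]
side pointer 0.59 [525.6 -35.6  52.4]
side pointer 0.55 [ 5.667e+02 -1.410e+01  5.000e-01]
wrist pointer 0.57 [523.  -37.4  55.3]
wrist grip 0.91 [565.9  -7.7  74.1]
```

send_rows:
  series:
    - [[-0.1,0.2,0],1,1]
    - [[0,0,0],1,1]
    - [[0,0,0],0,1]

```text
clock: 18.6
eef_pos: [567.7, -13.2, 157.8]
eef_rot: [-3.141, 0.001, -2.605]
wrist_force: [-1.3, 4.2, 10.8]
finger_gap: 12.3
finger_force: 14.0
```

```bash
python3 s.py
```

```text
18.6 j6 -2.195 [567.71 -13.21 157.78] yaw -149.26 F [-1.32  4.24 10.85] M [ 0.733  0.282 -0.067] gap 12.3 14.0
```

send_rows:
  series:
    - [[0,0,0],0.5,1]
    - [[0,0,0],0.5,1]
    - [[0,0,0],0,1]

```text
clock: 18.9
eef_pos: [567.7, -13.2, 157.8]
eef_rot: [-3.141, 0.001, -2.588]
wrist_force: [0.2, 2.7, 13.7]
finger_gap: 11.4
finger_force: 14.0
```

```bash
cat > t.py <<'E'
from h import *
a=[];m=[]
for i in range(6):
    pic=camera("wrist" if i%2 else "side"); s=read_state();m.append(s["moment"][2])
    r=spot_point("pointer",pic)
    if r and r[0]["confidence"]>.5:
        q=w(pic,r[0]["point"]);a.append(np.degrees(np.arctan2(q[1]+12.8,q[0]-567.3))%360)
print("yaw",np.degrees(s["eef_rot"][2])%360,"M",np.mean(m),np.std(m),"ptr",np.mean(a).round(1),np.array(a).round(1),s["wrist_force"].round(1),s["clock"])
E
python3 t.py
```

```text
yaw 211.70578954564925 M -0.054035670929879855 0.02547537447920604 ptr 213.1 [214.4 214.4 210.8 212.6 213.5] [-1.5  2.5 13.4] 19.45
```

send_rows:
  series:
    - [[0,0,0],0.5,1]
    - [[0,0,0],0.5,1]
    - [[0,0,0],0,1]
    - [[0,0,0],0,1]

```text
clock: 19.9
eef_pos: [567.7, -13.2, 157.8]
eef_rot: [-3.141, 0.001, -2.571]
wrist_force: [0.2, 2.1, 13.1]
finger_gap: 11.6
finger_force: 14.0
```

```bash
python3 t.py; python3 - <<'E'
from h import *
p=camera("wrist");cv2.imwrite("pics/g.png",cv2.resize(p["color"][100:290,120:380],(780,570)))
E
```

```text
yaw 212.70538024931247 M -0.1018211440559439 0.02218176748285063 ptr 214.2 [218.  212.3 214.1 210.9 214.2 215.6] [-0.7  2.1 14.4] 20.45
```

View pics/g.png

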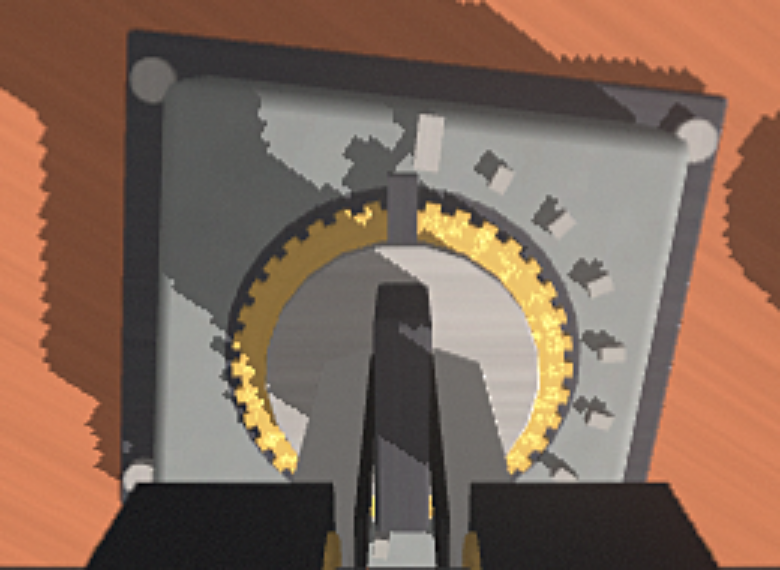

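The pointer, at (402,180), is clearly anticlockwise of the zero bar at (429,140), so the dial is on its zero stop. Now I'm turning clockwise.

send_rows:
  series:
    - [[0,0,0],-3,1]
    - [[0,0,0],-3,1]
    - [[0,0,0],-3,1]
    - [[0,0,0],-3,1]
    - [[0,0,0],-3,1]
    - [[0,0,0],-3,1]
    - [[0,0,0],-3,1]
    - [[0,0,0],-3,1]
    - [[0,0,0],-3,1]
    - [[0,0,0],-3,1]
    - [[0,0,0],0,1]

```text
clock: 21.65
eef_pos: [567.7, -13.4, 157.8]
eef_rot: [-3.141, 0.001, -3.096]
wrist_force: [-1.3, 1.7, 11.4]
finger_gap: 12.1
finger_force: 14.0
```

```bash
python3 s.py
```

```text
21.65 j6 -1.704 [567.74 -13.39 157.79] yaw -177.39 F [-1.28  1.69 11.43] M [0.307 0.187 0.06 ] gap 12.1 14.0
```

Now at yaw 182.6, still pressing. I'm continuing towards 84.

send_rows:
  series:
    - [[0,0,-0.1],-3,1]
    - [[0,0,0],-3,1]
    - [[0,0,0],-3,1]
    - [[0,0,0],-3,1]
    - [[0,0,0],-3,1]
    - [[0,0,0],-3,1]
    - [[0,0,0],-3,1]
    - [[0,0,0],-3,1]
    - [[0,0,0],-3,1]
    - [[0,0,0],-3,1]
    - [[0,0,0],0,1]

```text
clock: 22.75
eef_pos: [567.7, -13.6, 157.8]
eef_rot: [3.142, 0.002, 2.663]
wrist_force: [-0.8, -0.6, 14.7]
finger_gap: 12.1
finger_force: 14.0
```

```bash
python3 t.py
```

```text
yaw 152.69960579371246 M -0.09696858896053505 0.04530563107510425 ptr 153.1 [154.1 154.7 151.8 154.4 150.4 153.3] [-0.4 -1.6 13.6] 23.3
```

send_rows:
  series:
    - [[0,0,0],-3,1]
    - [[0,0,0],-3,1]
    - [[0,0,0],-3,1]
    - [[0,0,0],-3,1]
    - [[0,0,0],-3,1]
    - [[0,0,0],-3,1]
    - [[0,0,0],-3,1]
    - [[0,0,0],-3,1]
    - [[0,0,0],-3,1]
    - [[0,0,0],-3,1]
    - [[0,0,0],0,1]

```text
clock: 24.45
eef_pos: [567.6, -13.7, 157.8]
eef_rot: [3.141, 0.001, 2.14]
wrist_force: [-3.4, -1.1, 12.5]
finger_gap: 11.7
finger_force: 14.0
```

```bash
python3 s.py
```

```text
24.45 j6 -0.657 [567.59 -13.74 157.76] yaw 122.61 F [-3.39 -1.09 12.51] M [-0.336  0.623  0.036] gap 11.7 14.0
```

send_rows:
  series:
    - [[-0.2,-0.1,0],-3,1]
    - [[0,0,0],-3,1]
    - [[0,0,0],-3,1]
    - [[0,0,0],-3,1]
    - [[0,0,0],-3,1]
    - [[0,0,0],-3,1]
    - [[0,0,0],-3,1]
    - [[0,0,0],-3,1]
    - [[0,0,0],-3,1]
    - [[0,0,0],-3,1]
    - [[0,0,0],-3,1]
    - [[0,0,0],0,1]

```text
clock: 25.65
eef_pos: [567.4, -13.8, 157.7]
eef_rot: [3.141, 0.001, 1.564]
wrist_force: [-2.2, -2.1, 14.9]
finger_gap: 11.8
finger_force: 14.0
```

```bash
python3 t.py
```

```text
yaw 89.6937788572661 M -0.12579036120408027 0.02156789314078783 ptr 88.7 [88.1 86.7 86.9 91.2 87.6 91.5] [-2.5 -1.7 13.5] 26.2
```

send_rows:
  series:
    - [[0,0,0],-2,1]
    - [[0,0,0],-2,1]
    - [[0,0,0],-2,1]
    - [[0,0,0],0,1]
    - [[0,0,0],0,1]

```text
clock: 26.75
eef_pos: [567.3, -13.8, 157.7]
eef_rot: [3.141, 0.001, 1.461]
wrist_force: [-3.7, -1.3, 14.2]
finger_gap: 12.1
finger_force: 14.2
```

```bash
python3 t.py; python3 - <<'E'
from h import *
p=camera("wrist");cv2.imwrite("pics/i.png",cv2.resize(p["color"][100:290,120:380],(780,570)))
E
```

```text
yaw 83.73174429814321 M 0.27505087291762703 0.025043000594625626 ptr 84.3 [85.3 87.5 81.5 85.1 82.2 84.3] [-3.6 -1.6 14.8] 27.3
```

View pics/i.png

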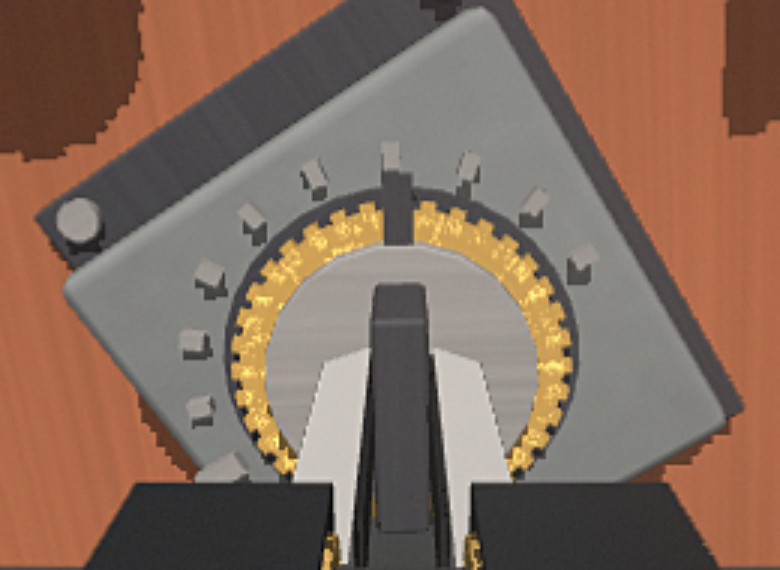

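The pointer, at (398,180), is at stud 6 (391,158), counting from the zero bar at (222,470). I'll ease off the torque slightly, then lift.

send_rows:
  series:
    - [[-0.2,0,0],1,1]
    - [[0,0,0],1,1]
    - [[0,0,0],0,1]

```text
clock: 27.7
eef_pos: [567.2, -13.8, 157.8]
eef_rot: [3.14, 0.001, 1.497]
wrist_force: [-2.4, -2.1, 12.8]
finger_gap: 11.9
finger_force: 14.0
```

```bash
python3 t.py
```

```text
yaw 85.70942478328037 M 0.0852000612623127 0.025740124682252695 ptr 84.2 [81.7 83.3 83.9 86.  82.9 87.6] [-1.4 -1.2 13.5] 28.25
```

send_rows:
  series:
    - [[0,0,0.5],0,1]
    - [[0,0,0.5],0,1]
    - [[0,0,1],0,1]
    - [[0,0,1],0,1]
    - [[0,0,0],0,1]

```text
clock: 28.8
eef_pos: [567.2, -13.8, 160.5]
eef_rot: [3.141, 0.001, 1.496]
wrist_force: [-0.6, -1.7, 8.1]
finger_gap: 11.8
finger_force: 14.0
```

```bash
python3 t.py
```

```text
yaw 85.71248645810343 M 0.10919790588479539 0.03388393189092129 ptr 83.8 [83.7 86.6 83.3 85.4 80.4 83.7] [-0.1 -1.2  9.7] 29.35
```

Moment and force look fine, so I'll keep lifting.

send_rows:
  series:
    - [[0,0,1],0,1]
    - [[0,0,1],0,1]
    - [[0,0,1],0,1]
    - [[0,0,1],0,1]
    - [[0,0,1],0,1]
    - [[0,0,1],0,1]
    - [[0,0,1],0,1]
    - [[0,0,1],0,1]
    - [[0,0,1],0,1]
    - [[0,0,1],0,1]
    - [[0,0,0],0,1]

```text
clock: 30.5
eef_pos: [567.2, -13.8, 170.2]
eef_rot: [3.141, 0.001, 1.496]
wrist_force: [1.4, -1.9, 5.8]
finger_gap: 11.7
finger_force: 14.0
```

```bash
python3 t.py
```

```text
yaw 85.71511553811976 M 0.09829842846879226 0.04574592148396419 ptr 84.9 [83.1 86.1 83.6 87.  82.4 87.2] [ 1.7 -3.4  5.9] 31.05
```

send_rows:
  series:
    - [[0,0,0.5],0,1]
    - [[0,0,0.5],0,1]
    - [[0,0,0.5],0,1]
    - [[0,0,0],0,1]

```text
clock: 31.5
eef_pos: [567.2, -13.7, 171.5]
eef_rot: [3.141, 0.001, 1.496]
wrist_force: [2.7, -5.2, 5.1]
finger_gap: 12.1
finger_force: 14.0
```

send_rows:
  series:
    - [[0,0,0],0,0.7]
    - [[0,0,0],0,0.4]
    - [[0,0,0],0,0]
    - [[0,0,0],0,-0.5]
    - [[0,0,0],0,-1]
    - [[0,0,0],0,-1]
    - [[0,0,5],0,-1]
    - [[0,0,20],0,-1]
    - [[0,0,40],0,-1]
    - [[0,0,40],0,-1]
    - [[0,0,0],0,-1]
    - [[0,0,0],0,-1]

```text
clock: 32.7
eef_pos: [567.0, -13.3, 277.1]
eef_rot: [3.14, 0.0, 1.496]
wrist_force: [-0.5, 0.1, -0.0]
finger_gap: 93.7
finger_force: 0.0
```

```bash
python3 t.py; python3 s.py; python3 - <<'E'
from h import *
for c in("side","top"): spots(c,["knob","grip","cup_mid","jar_mid","gauge_mid"])
p=spots("wrist",["knob","grip","pointer"]);cv2.imwrite("pics/j.png",p["color"])
E
```

```text
yaw 85.72205800587929 M -0.012507271980520153 0.025700960018390888 ptr 84.3 [81.5 85.5 85.7 82.7 85.8] [-0.2 -0.5  0.2] 33.25
33.3 j6 -0.013 [566.98 -13.27 276.23] yaw 85.72 F [-0.64 -0.51 -1.21] M [-0.061  0.092 -0.016] gap 94.0 0.0
side knob 0.97 [564.9 -13.1  60.4]
side grip 0.57 [563.4 -14.7  90.7]
side cup_mid 0.85 [471.7 162.8  31.4]
side cup_mid 0.67 [563.5 -15.3   1.1]
side jar_mid 0.59 [ 698.2 -166.1   36.7]
side gauge_mid 0.85 [696.1  85.   31.3]
side gauge_mid 0.57 [ 696.  -167.4   35.3]
top cup_mid 0.85 [476.5 155.1  31.4]
top jar_mid 0.72 [ 697.3 -169.7   32.2]
top gauge_mid 0.88 [698.9  86.4  28.8]
wrist knob 0.93 [567.8  -8.5  62.5]
wrist knob 0.51 [474.6 160.9  33.3]
wrist grip 0.9 [567.6  -7.7  86.2]
wrist grip 0.4 [574.8  36.8  69. ]
wrist pointer 0.73 [570.9  35.6  65.8]
```

View pics/j.png

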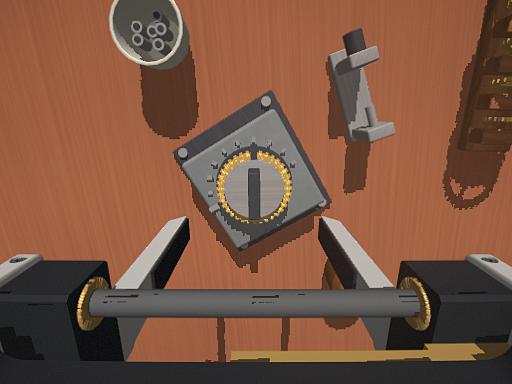

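The wing points at stud 6 (253,143) and the knob is back at its starting height. The gripper is clear, and the cup, jar and gauge haven't moved.

```bash
python3 -c "
from cell import sign_off;print(sign_off())"
```

```text
the job is handed in; nothing more can be done
None
```

I handed the job in at about 33 s: I held the dial against its zero stop, then turned it clockwise to the sixth division and let the knob spring up. The last camera look showed the pointer on the sixth stud, the knob fully up, and the cup, jar and gauge where they started; the hand-in returned no verdict.

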